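Open the long dye box at its sliding lid

ROBOT

A 6-joint arm with a two-finger parallel gripper is mounted at the origin on the work surface. World frame = base frame: x ahead of the robot, y to its left, z up, the work surface at z = 0. Lengths are in m, angles in degrees, forces in N, time in s.
With the tool pointing down it reaches from about 0.35 to 0.875 m from the base axis. Payload 4.2 kg.
Tool frame: the origin (TCP) lies at the very end of the fingers, on their centre line; the grasp point (between the pads) lies 19 mm behind it; y points along the fingers, z is the direction in which the jaws open and shut, and the axes are right-handed (so a half turn about y gives the same grasp; the last joint's range is limited). The gripper opens to 87 mm and grips with 3 to 60 N. Pads are 19 mm wide; open, the fingers measure 117 mm over their backs; the gripper's body (75 mm by 190 mm) begins 51 mm behind the grasp point.
Start: joints at [79.79, 22.042, 0.453, 0, -68.411, -14.817], TCP at [0.264, 0.566, 0.223] pointing down, gripper open.
Joint ranges: [-179.83, 179.83], [-69.29, 118.12], [-61.27, 80.66], [-181.25, 117.63], [-171.15, -9.14], [-177.46, 177.46]. Speed limits (degrees/s): [159.86, 159.86, 180, 180, 180, 180].

INTERFACE

Orientations are given as a 3x3 rotation matrix whose columns are the frame's x, y, z axes.
In Python, from station import ctrl, viewer gives the robot as it stands. The module is installed in compiled form; this text tells all that it offers.
- The arm moves only by the shell command python3 -m crank 'ROWS'. ROWS is JSON, a list that holds one entry, the list of rows, each a list of 5 numbers: the shift along the world's x, y, z in mm, then the turn about the world's z in degrees, then the finger opening in mm, from 0 to 87. A call has 1 to 10 rows; each row is the pose to reach, as a shift and turn from the pose commanded when the call began; what a row does not reach only later rows make up. A row lasts 1/12 s, in which the tool goes at most 41.7 mm and 7.16 degrees, less where a joint would pass 70% of its speed; a pose out of reach is approached as far as the arm can. A call with a gripper value outside its range is refused whole. The fingers move at their own pace and stop on an object; the grip force is fixed at half the most. Time passes only in rows, so rows that repeat a pose let the fingers close. It gives the time, the measured TCP pose, the force and the opening at its end, in the units of the state.
- ctrl.sense(): the state, without advancing time (a new reading comes with each control period).
- viewer.grab_frame(name): name is "side" or "top" or "wrist"; returns a dict with "color" (420x560x3 uint8, red, green, blue), "z_map" (420x560 float32, m along the optical axis (not along the pixel's ray), 0 where there is no reading), "fov_y" (degrees; the focal length in pixels is half the picture's height over the tangent of half this angle, whatever the lens; pixels are square), "cx", "cy" (the principal point, pixels), "k1" (the pictures are not rectified: a ray, as slopes to the right and down, at radius r is drawn at 1 + k1 r^2 times it, then the intrinsics apply), "R" (3x3) and "t" (3): a world point X has camera coordinates R X + t. Camera axes: x right, y down, z forward; pixel columns grow to the right and rows downward; lengths in m; the calibration is good to about 2 mm. A picture is of the moment at which its call begins.
- ctrl.finish_job(): hands the job in, once; it reports no verdict.
Trained networks look in the newest picture that a camera, given by its name, has taken for a name from the list of things; names that differ only in an ending like _2 or _b are one class to them, and where a whole thing is asked for, a point or a joint stands for the part that bears it (a point fixed in the world has none). Each returns a list of dicts, best first, with "conf" (0 to 1); they miss things now and then, are a little off and sometimes report something else, mostly with a low value. They report only what shows in the picture. A call takes as long as a camera call. They do not tell look-alikes from the thing itself.
- viewer.search_frame(camera, label): "centre" ([x, y, z] in m, in world coordinates, good to about 4 mm: the middle of the surface that is visible of it).
The state is a dict: "clock": time; "joint_pos": joint angles; "joint_velocities": joint speeds; "tau": joint torques, N m; "position": TCP position; "tool_rot": TCP orientation; "contact_force": force on the tool from outside, world axes, zero at the start; "torque": the same for the moment, N m; "width": finger opening in m.
Only numpy, scipy, OpenCV 4.12 (cv2) and the standard library are available. Lean on these libraries where they do the work, as an engineer would, in place of code of your own. Each camera call takes 0.05 s, during which the arm holds its last target. There are 200 camera calls.

TASK

Two wooden boxes of dye vials stand among the bottles. Open the longer one: take its lid by the wooden fin, lift the fin end over the stop lip, slide the lid out of its grooves, and lay it flat, fin up, on the cork mat, within the mat's edges and lying the mat's long way; set it down, do not drop it. Leave the shorter box shut.

Things in the scene. Friction and masses are not known exactly. Their poses are not given: they have to be found in the camera images.
- lid_c (a point): Lid of the longer box, shut at first, axes as the box's: light-wood panel 170 (x) by 90 (y) by 5 mm, 0.12 kg. The point is the panel's centre, 2.5 mm above its underside; z up. An upright darker wooden fin on top is the handle: centred 45 mm from the point towards -x (front end), midway across, 30 mm long (x), 12 mm thick (y), standing 34 mm above the panel's top.
- box: Longer wooden box, fixed, 192 (x) by 112 mm. Origin: centre of its underside; front end -x. Lid underside at 44 mm, 3 mm play all round; front stop lip and sides reach 50 mm. Over the lid's rear 50 mm the sides reach 67 mm and roof its edges: grooves 18 mm high inside, so the lid can rise 13 mm or tilt there, not come up. Front end raised over the lip, it slides out to -x, free after 55 mm.
- mat: Cork mat, fixed on the table: 240 (x) by 160 (y) by 5 mm. Origin at the centre of its underside, x along its length. The lid is to lie on it, either way round.
- small_lid_c (a point): Lid of the shorter box, of the same make but only 110 by 90 mm (its box is 132 mm long): not to be opened. The point is the centre of its panel. Its fin is like the other's, 25 mm from that point towards -x.
Mind the look-alikes: they are no part of the job. Leave any pink look-alike of the part that bears lid_c alone.

How it is judged:
By the outcome, as a careful person would: the job done as asked, in the order asked, and still so for the second after the job is handed in, with the robot touching nothing.
It also fails if it takes over 43 s, if anything falls off the work surface, if the arm or the gripper's body presses on something with over 40 N, if the wrist force passes 120 N, or if a joint passes its speed limit or range.

## Working session

There is one attempt and no reset: what is moved stays moved. The work goes in short steps, Python scripts to look and compute and a shell command to move; the robot and the scene stay as the last step left them, time stands still between calls to the robot, and variables do not carry over. Pictures are saved under pics/ and viewed, about 8 in all and at most 12, crops included, and the job is handed in when it is done.

```bash
mkdir -p pics; cat > h.py <<'E'
import numpy as np, cv2
from station import ctrl, viewer
def grab(n): return viewer.grab_frame(n)
def save(f,p,crop=None,s=1):
    im=f["color"][:,:,::-1]
    if crop: im=im[crop[1]:crop[3],crop[0]:crop[2]]
    cv2.imwrite(p,cv2.resize(im,None,fx=s,fy=s,interpolation=cv2.INTER_CUBIC))
def K(f):
    F=210/np.tan(np.radians(f["fov_y"])/2); return np.array([[F,0,f["cx"]],[0,F,f["cy"]],[0,0,1.]]),np.array([f["k1"],0,0,0.])
def proj(f,X):
    k,d=K(f); return cv2.projectPoints(np.asarray(X,float).reshape(-1,3),cv2.Rodrigues(np.array(f["R"]))[0],np.array(f["t"],float),k,d)[0][:,0]
def cloud(f):
    k,d=K(f); v,u=np.mgrid[0:420,0:560]
    n=cv2.undistortPoints(np.stack([u,v],-1).reshape(-1,1,2).astype(float),k,d)[:,0].reshape(420,560,2)
    z=f["z_map"][...,None]; P=np.concatenate([n*z,z],-1)
    W=(P-np.array(f["t"]))@np.array(f["R"]); W[f["z_map"]==0]=np.nan; return W
E
python3 - <<'E'
from h import *
s=ctrl.sense(); print(s["clock"],s["position"],s["tool_rot"],s["width"])
t=grab("top"); save(t,"pics/top.png",s=1.4); w=grab("side"); save(w,"pics/side.png",s=1.4)
for c,f in(("top",t),("side",w)):
    for l in("lid_c","box","mat","small_lid_c"):
        for r in viewer.search_frame(c,l): print(c,l,round(r["conf"],2),np.round(r["centre"],3),proj(f,r["centre"]).round(0))
E
```

```text
0.0 [0.26411939 0.56577426 0.22144907] [[-9.06030434e-01 -8.54859886e-04 -4.23211675e-01]
 [ 4.23212530e-01 -2.03101579e-03 -9.06028162e-01]
 [-8.50224629e-05 -9.99997572e-01  2.20194953e-03]] 0.08728490189713191
top lid_c 0.92 [ 0.383 -0.122  0.003] [[310. 244.]]
top lid_c 0.75 [ 0.616 -0.32   0.051] [[386. 158.]]
top lid_c 0.71 [ 0.312 -0.382  0.004] [[404. 271.]]
top box 0.85 [ 0.635 -0.292  0.049] [[376. 151.]]
top mat 0.69 [ 0.616  0.34  -0.001] [[144. 157.]]
top small_lid_c 0.58 [ 0.608 -0.     0.049] [[267. 158.]]
side lid_c 0.81 [ 0.302 -0.39   0.008] [[334. 383.]]
side lid_c 0.64 [ 0.599 -0.332  0.057] [[421. 270.]]
side lid_c 0.61 [ 0.384 -0.131  0.005] [[270. 283.]]
side box 0.79 [ 0.581 -0.355  0.042] [[423. 285.]]
side mat 0.83 [0.612 0.331 0.006] [[226. 166.]]
side small_lid_c 0.67 [ 0.591 -0.013  0.049] [[306. 206.]]
```

View pics/top.png

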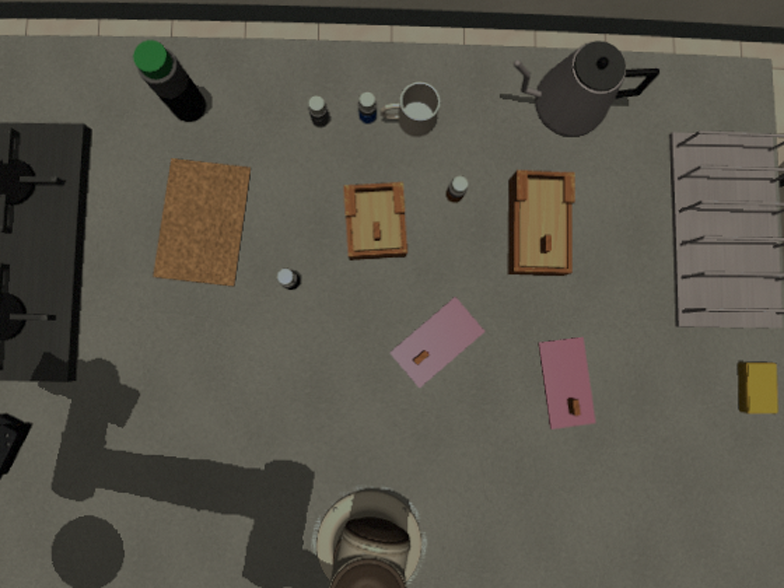

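View pics/side.png

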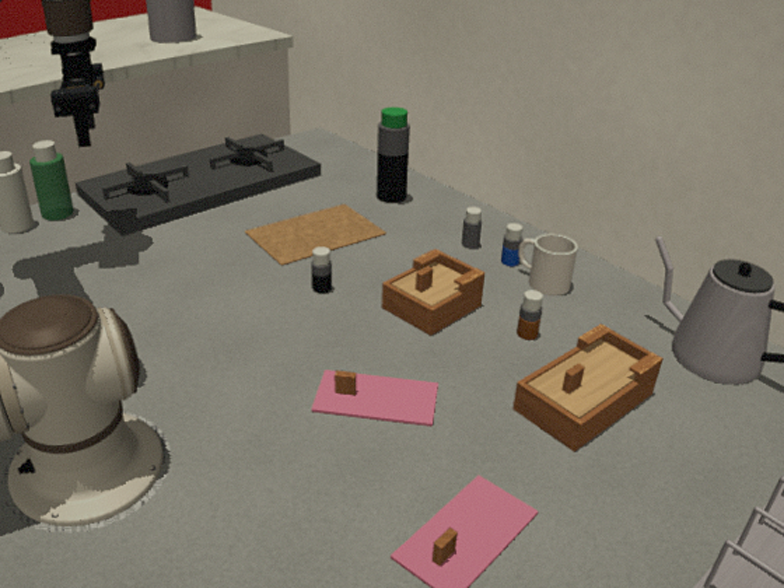

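The lid candidates in the top view (1.4x pixels) are:
- the long box's light-wood lid, with its fin at (547,243)
- the short box's lid, with its fin at (377,230)
- two pink loose lids at (437,342) and (567,383)

I choose the long wooden box at right. Its front (fin end) faces the robot. Next I'll measure its axes and fin, and the mat.

```bash
python3 - <<'E'
from h import *
t=grab("top"); W=cloud(t)
save(t,"pics/crop.png",(350,110,430,205),6)
hsv=cv2.cvtColor(t["color"],cv2.COLOR_RGB2HSV)
def rect(m,n):
    P=W[m][:,:2].astype(np.float32)*1000
    r=cv2.minAreaRect(P); print(n,m.sum(),np.round(r[0],1),np.round(r[1],1),round(r[2],2),"zmed",np.nanmedian(W[m][:,2]).round(4)); return r
u=np.arange(560)[None,:]+0*np.arange(420)[:,None]; v=np.arange(420)[:,None]+0*u
bx=(u>355)&(u<420)&(v>115)&(v<205)&(W[...,2]>.03)&(W[...,2]<.1)
rect(bx&(W[...,2]<.054),"box top")
rect(bx&(W[...,2]>.060)&(v<150),"rear grooves")
fin=bx&(W[...,2]>.066)&(v>155); rect(fin,"fin"); print(W[fin].mean(0), W[fin][:,2].max())
mm=(u>100)&(u<185)&(v>105)&(v<210)&(hsv[...,1]>90)&(hsv[...,0]<25)
mm=cv2.morphologyEx(mm.astype(np.uint8),cv2.MORPH_OPEN,np.ones((3,3)))>0
rect(mm&~np.isnan(W[...,0]),"mat")
print(len(W[bx]))
E
```

```text
box top 2589 [ 614.9 -324.2] [114.7 192.7] 89.34 zmed 0.0486
rear grooves 439 [ 681.  -325.3] [114.2  57.9] 88.52 zmed 0.0664
fin 75 [ 569.9 -322.9] [12.4 30. ] 88.42 zmed 0.0818
[ 0.56911055 -0.32190286  0.07961479] 0.08512315665302207
mat 4931 [613.8 339.2] [162.9 239.7] 84.23 zmed 0.0043
3163
```

View pics/crop.png

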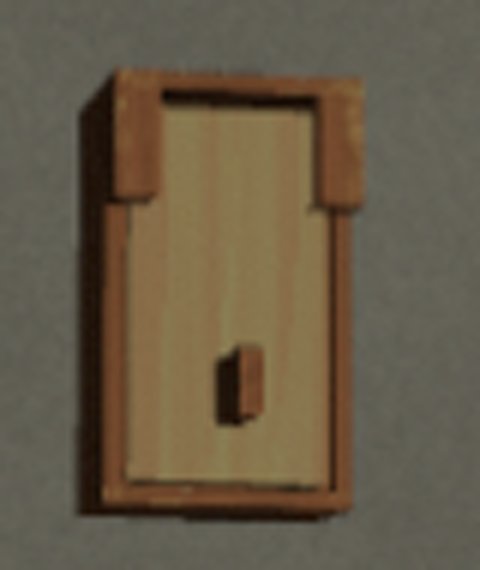

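The crop shows the light-wood lid with its fin towards the front end. Measured positions:
- **Box:** yaw about -0.8°.
- **Fin:** at (569.5, -323).
- **Mat:** centred at (614, 339), yaw about -6°.

I'm moving across now.

```bash
python3 -m crank '[[[135,-392,0,24,60],[135,-392,0,24,60],[135,-392,0,24,60],[135,-392,0,24,60],[135,-392,0,24,60],[135,-392,0,24,60],[135,-392,0,24,60],[135,-392,0,24,60],[135,-392,0,24,60],[135,-392,0,24,60]]]'
python3 -m crank '[[[135,-392,0,0,60],[135,-392,0,0,60],[135,-392,0,0,60],[135,-392,0,0,60],[135,-392,0,0,60],[135,-392,0,0,60],[135,-392,0,0,60],[135,-392,0,0,60],[135,-392,0,0,60],[135,-392,0,0,60]]]'
```

```text
clock: 1.38
position: [0.3995, 0.1723, 0.2231]
tool_rot: [[-1.0, 0.001, -0.017], [0.017, 0.001, -1.0], [-0.001, -1.0, -0.001]]
contact_force: [0.8, -0.1, 0.5]
width: 0.0601
clock: 2.22
position: [0.5347, -0.2201, 0.2227]
tool_rot: [[-1.0, 0.001, -0.018], [0.018, -0.0, -1.0], [-0.001, -1.0, 0.0]]
contact_force: [1.1, 0.2, 0.3]
width: 0.0598
```

```bash
python3 -m crank '[[[35,-105,-70,0,60],[35,-105,-70,0,60],[35,-105,-70,0,60],[35,-105,-70,0,60],[35,-105,-70,0,60],[35,-105,-70,0,60]]]'
python3 - <<'E'
from h import *
f=grab("wrist"); W=cloud(f); save(f,"pics/w1.png",s=1.2)
print(ctrl.sense()["position"])
X,Y,Z=W[...,0],W[...,1],W[...,2]
near=(abs(X-.57)<.06)&(abs(Y+.323)<.045)
fin=near&(Z>.060)&(Z<.09)
P=W[fin]; print(fin.sum(),P.mean(0),P[:,2].max()); r=cv2.minAreaRect(P[:,:2].astype(np.float32)*1000); print(r)
r2=cv2.minAreaRect(W[fin&(Z>.079)][:,:2].astype(np.float32)*1000); print("top",r2)
for c in("wrist",):
    for r in viewer.search_frame(c,"lid_c"): print(r)
print(proj(f,[.57,-.323,.083]))
E
```

```text
clock: 2.72
position: [0.5692, -0.3227, 0.1524]
tool_rot: [[-1.0, -0.001, -0.018], [0.018, 0.0, -1.0], [0.001, -1.0, -0.0]]
contact_force: [0.2, 0.3, 1.2]
width: 0.0599
[ 0.56968154 -0.32218405  0.15362596]
648 [ 0.57416457 -0.32322416  0.08215422] 0.08631003203472819
((571.627685546875, -323.1363220214844), (11.657779693603516, 29.9267635345459), 88.53417205810547)
top ((571.573974609375, -323.10955810546875), (11.144834518432617, 29.972103118896484), 89.31169128417969)
{'centre': [0.6216, -0.3284, 0.049], 'conf': 0.74}
{'centre': [0.3885, -0.3768, 0.0009], 'conf': 0.58}
[[273.81352028 221.15379999]]
```

View pics/w1.png

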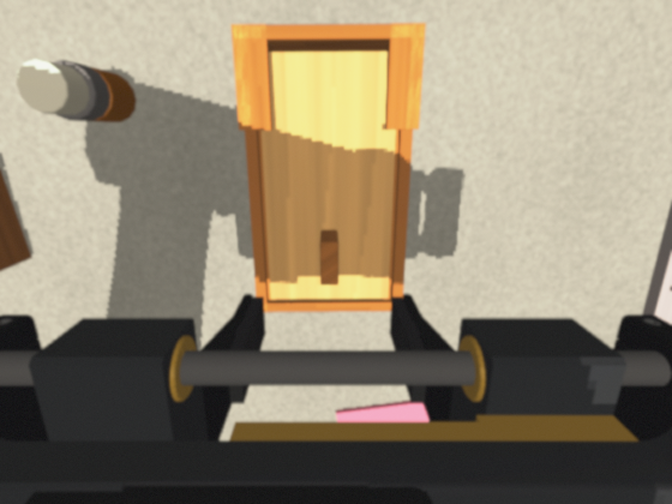

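The wrist view shows the fin at (329,257), centred between the fingers. Now I'll descend and grip.

```bash
python3 -m crank '[[[2,0,-40,0,60],[2,0,-70,0,60],[2,0,-85,0,60],[2,0,-92,0,60],[2,0,-97,0,60],[2,0,-97,0,60],[2,0,-97,0,60]]]'
python3 -m crank '[[[0,0,0,0,5],[0,0,0,0,5],[0,0,0,0,5],[0,0,0,0,5],[0,0,0,0,5],[0,0,0,0,5],[0,0,0,0,5],[0,0,0,0,5]]]'
```

```text
clock: 3.4
position: [0.5726, -0.3226, 0.0575]
tool_rot: [[-1.0, 0.003, -0.017], [0.017, -0.001, -1.0], [-0.003, -1.0, 0.001]]
contact_force: [0.1, -0.6, 0.6]
width: 0.06
clock: 4.07
position: [0.5713, -0.3227, 0.0555]
tool_rot: [[-1.0, -0.0, -0.018], [0.018, 0.0, -1.0], [0.0, -1.0, -0.0]]
contact_force: [-0.3, -1.2, -0.5]
width: 0.0146
```

```bash
python3 -m crank '[[[0,0,0,0,5],[0,0,0,0,5],[0,0,0,0,5],[0,0,0,0,5]]]'
python3 -m crank '[[[0,0,3,0,5],[0,0,6,0,5],[0,0,9,0,5],[0,0,10,0,5],[0,0,10,0,5],[0,0,10,0,5]]]'
python3 - <<'E'
from h import *
f=grab("wrist"); W=cloud(f); save(f,"pics/w2.png",s=1.2)
for x in np.arange(.50,.70,.015):
    m=(abs(W[...,0]-x)<.004)&(abs(W[...,1]+.305)<.006); print(round(x,3),np.nanmedian(W[m][:,2]).round(4) if m.any() else None)
E
```

```text
clock: 4.4
position: [0.5713, -0.3227, 0.0555]
tool_rot: [[-1.0, -0.0, -0.018], [0.018, -0.0, -1.0], [0.0, -1.0, 0.0]]
contact_force: [0.1, 0.6, -0.0]
width: 0.0119
clock: 4.9
position: [0.5714, -0.3226, 0.0657]
tool_rot: [[-1.0, 0.0, -0.018], [0.018, 0.0, -1.0], [-0.0, -1.0, -0.0]]
contact_force: [0.7, 0.4, 0.3]
width: 0.012
0.5 None
0.515 None
0.53 None
0.545 None
0.56 None
0.575 0.0604
0.59 0.0605
0.605 0.1604
0.62 0.0604
0.635 0.0604
0.65 0.0604
0.665 0.0602
0.68 0.0602
0.695 0.0602
```

View pics/w2.png

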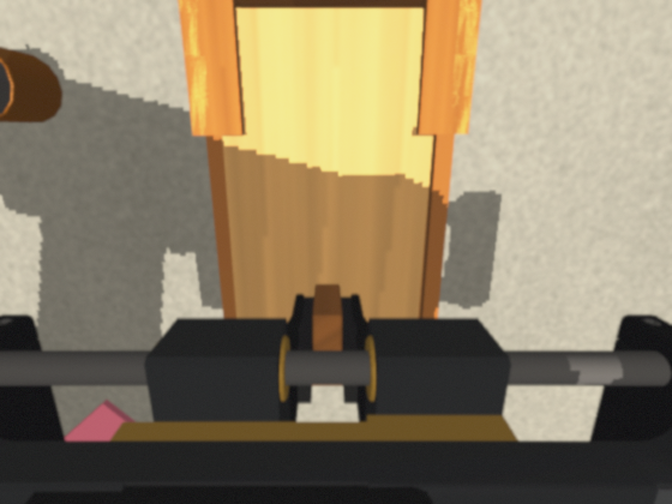

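The fin is held at (327,315), and the panel has risen level to 60 mm, clear of the lip (50) and under the groove roof (62). Now I'll slide it out.

```bash
python3 -m crank '[[[-8,0,0,0,5],[-18,0,0,0,5],[-28,0,0,0,5],[-38,0.5,0,0,5],[-48,0.5,0,0,5],[-58,1,0,0,5],[-68,1,0,0,5],[-75,1,0,0,5],[-75,1,0,0,5],[-75,1,0,0,5]]]'
python3 - <<'E'
from h import *
f=grab("top"); W=cloud(f)
m=(abs(W[...,1]+.34)<.004)
for x in np.arange(.40,.72,.02):
    k=m&(abs(W[...,0]-x)<.005); print(round(x,3),np.nanmedian(W[k][:,2]).round(4) if k.any() else None)
E
```

```text
clock: 5.78
position: [0.4963, -0.3219, 0.0658]
tool_rot: [[-1.0, 0.001, -0.018], [0.018, -0.0, -1.0], [-0.001, -1.0, 0.0]]
contact_force: [0.1, -0.2, -0.8]
width: 0.0115
0.4 0.0011
0.42 -0.0016
0.44 -0.0004
0.46 0.1601
0.48 0.4326
0.5 0.4332
0.52 0.4282
0.54 None
0.56 None
0.58 None
0.6 None
0.62 None
0.64 None
0.66 None
0.68 0.0045
0.7 0.0338
```

```bash
python3 -m crank '[[[-5,0,20,0,5],[-5,0,50,0,5],[-5,0,90,0,5],[-5,0,120,0,5],[-5,0,140,0,5],[-5,0,140,0,5]]]'
python3 -m crank '[[[3,25,0,-1,5],[8,60,0,-1,5],[12,98,0,-2,5],[16,136,0,-2,5],[20,174,0,-3,5],[24,212,0,-3,5],[28,250,0,-4,5],[32,288,0,-4,5],[36,320,0,-5,5],[38,340,0,-5,5]]]'
python3 -m crank '[[[3,25,0,0,5],[8,60,0,0,5],[12,98,0,0,5],[16,136,0,0,5],[20,174,0,0,5],[24,212,0,0,5],[28,250,0,0,5],[32,288,0,0,5],[38,315,0,0,5],[40,325,0,0,5]]]'
python3 -m crank '[[[0,0,0,0,5],[0,0,0,0,5]]]'
python3 - <<'E'
from h import *
print(ctrl.sense()["position"])
f=grab("top"); save(f,"pics/t2.png",s=1.4)
f=grab("wrist"); save(f,"pics/w3.png",s=1.2); W=cloud(f)
m=(W[...,2]>.15)&(W[...,2]<.225); P=W[m&(W[...,0]>.6)&(abs(W[...,1]-.34)<.08)]; print(len(P),np.nanmedian(P,0),cv2.minAreaRect(P[:,:2].astype(np.float32)*1000))
A=np.c_[P[:,:2],np.ones(len(P))]; print("plane",np.linalg.lstsq(A,P[:,2],rcond=None)[0])
E
```

```text
clock: 6.33
position: [0.4948, -0.3231, 0.2116]
tool_rot: [[-1.0, 0.011, -0.017], [0.017, -0.005, -1.0], [-0.011, -1.0, 0.005]]
contact_force: [0.3, -0.2, -0.4]
width: 0.0119
clock: 7.17
position: [0.5297, 0.0216, 0.2048]
tool_rot: [[-0.995, -0.0, -0.103], [0.103, 0.0, -0.995], [0.0, -1.0, -0.0]]
contact_force: [0.2, -0.6, -0.9]
width: 0.0117
clock: 8.0
position: [0.5694, 0.3476, 0.2035]
tool_rot: [[-0.995, -0.001, -0.102], [0.102, -0.0, -0.995], [0.001, -1.0, 0.0]]
contact_force: [0.6, 0.0, -0.8]
width: 0.0119
clock: 8.17
position: [0.5689, 0.3433, 0.2041]
tool_rot: [[-0.995, -0.002, -0.104], [0.104, -0.002, -0.995], [0.002, -1.0, 0.002]]
contact_force: [0.3, 0.8, -0.9]
width: 0.0118
[0.56890745 0.34332175 0.20410051]
35556 [0.65590839 0.33510283 0.19910515] ((647.2157592773438, 335.0575256347656), (90.72124481201172, 103.59062957763672), 83.88945007324219)
plane [-0.00442251 -0.00101952  0.20233072]
```

View pics/w3.png

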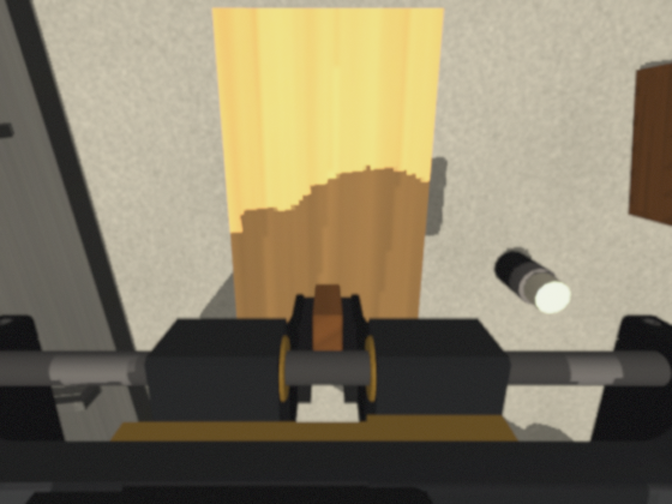

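View pics/t2.png

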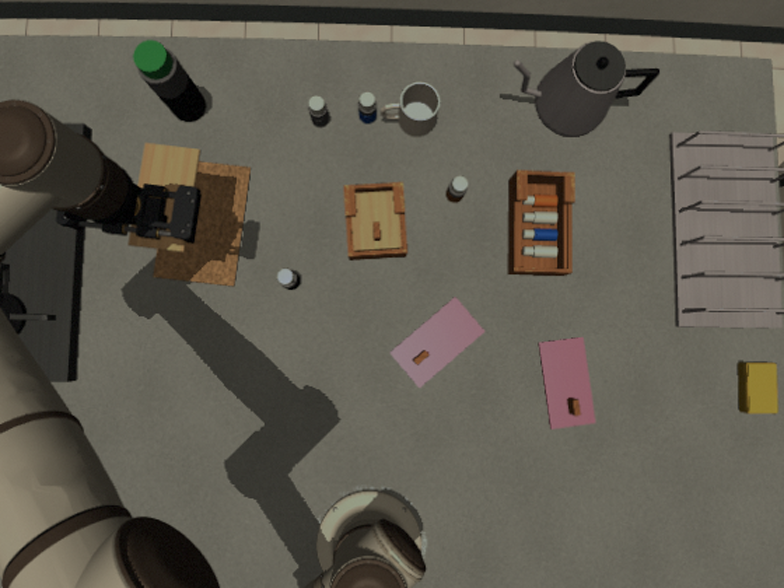

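The box is open with its vials in place, and the lid is held level over the mat at yaw -6.1°. Its underside is about 194 mm up, so I'll lower about 189 mm, the last part gently.

```bash
python3 -m crank '[[[0,0,-30,0,5],[0,0,-65,0,5],[0,0,-100,0,5],[0,0,-135,0,5],[0,0,-160,0,5],[0,0,-172,0,5],[0,0,-180,0,5],[0,0,-184,0,5],[0,0,-184,0,5],[0,0,-184,0,5]]]'
python3 -m crank '[[[0,0,-1,0,5],[0,0,-2,0,5],[0,0,-3,0,5],[0,0,-3,0,5],[0,0,-3,0,5]]]'
python3 -m crank '[[[0,0,-0.5,0,5],[0,0,-1,0,5],[0,0,-1,0,5],[0,0,-1,0,5]]]'
python3 - <<'E'
from h import *
f=grab("side"); save(f,"pics/s2.png",(120,90,320,240),4)
f=grab("wrist"); W=cloud(f)
P=W[(W[...,2]>-.01)&(W[...,2]<.03)&(abs(W[...,0]-.65)<.03)&(abs(W[...,1]-.335)<.03)]; print("lid top",np.median(P,0))
P=W[(abs(W[...,0]-.66)<.05)&(abs(W[...,1]-.27)<.006)]; print("mat",np.nanmedian(P,0))
E
```

```text
clock: 9.1
position: [0.5704, 0.3439, 0.0234]
tool_rot: [[-0.994, 0.003, -0.105], [0.105, 0.002, -0.994], [-0.002, -1.0, -0.002]]
contact_force: [0.0, -0.5, -1.4]
width: 0.0118
clock: 9.52
position: [0.5694, 0.3434, 0.0187]
tool_rot: [[-0.994, 0.0, -0.105], [0.105, 0.0, -0.994], [-0.0, -1.0, -0.0]]
contact_force: [0.3, 0.1, -1.8]
width: 0.0119
clock: 9.85
position: [0.5693, 0.3433, 0.0174]
tool_rot: [[-0.994, -0.0, -0.105], [0.105, -0.0, -0.994], [0.0, -1.0, 0.0]]
contact_force: [0.2, -1.2, -0.5]
width: 0.0118
lid top [0.65247679 0.33472638 0.01205874]
mat [0.65873501 0.27003591 0.0060459 ]
```

View pics/s2.png

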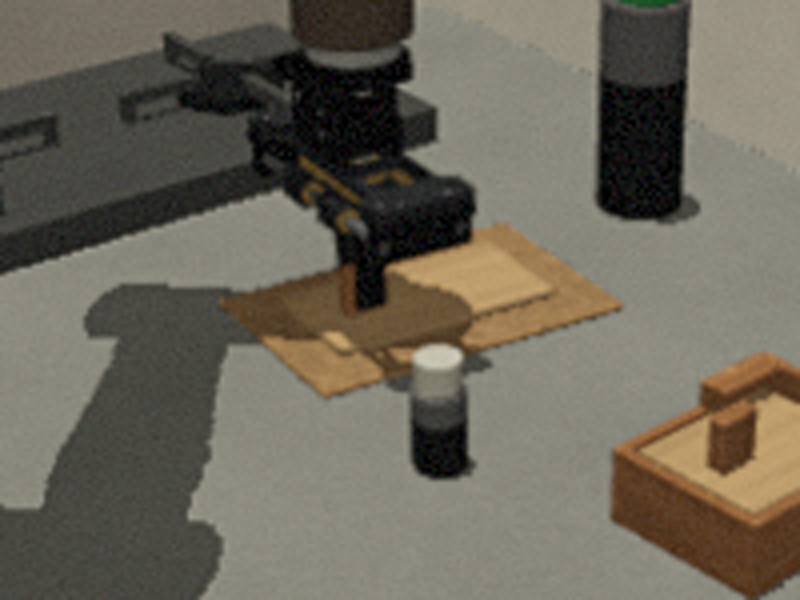

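The lid is about 1 mm above the mat and well within its edges. I'll ease it down until contact shows.

```bash
python3 -m crank '[[[0,0,-0.5,0,5],[0,0,-0.5,0,5],[0,0,-0.5,0,5]]]'
python3 -m crank '[[[0,0,-0.5,0,5],[0,0,-0.5,0,5],[0,0,-0.5,0,5]]]'
python3 -m crank '[[[0,0,-0.5,0,5],[0,0,-0.5,0,5],[0,0,-0.5,0,5]]]'
```

```text
clock: 10.2
position: [0.5693, 0.3433, 0.017]
tool_rot: [[-0.994, -0.0, -0.105], [0.105, -0.0, -0.994], [0.0, -1.0, 0.0]]
contact_force: [-0.4, -1.0, -1.9]
width: 0.0118
clock: 10.45
position: [0.5694, 0.3433, 0.0165]
tool_rot: [[-0.994, 0.0, -0.105], [0.105, 0.0, -0.994], [-0.0, -1.0, -0.0]]
contact_force: [0.2, 0.7, -0.9]
width: 0.0118
clock: 10.7
position: [0.5694, 0.3433, 0.0165]
tool_rot: [[-0.994, 0.0, -0.105], [0.105, 0.0, -0.994], [-0.0, -1.0, -0.0]]
contact_force: [-1.4, -0.8, 2.1]
width: 0.0118
```

```bash
python3 -m crank '[[[0,0,-0.5,0,5],[0,0,-0.5,0,5],[0,0,-0.5,0,5]]]'
python3 -m crank '[[[0,0,0,0,16],[0,0,0,0,22],[0,0,0,0,40],[0,0,0,0,40],[0,0,0,0,40],[0,0,0,0,40]]]'
python3 -m crank '[[[0,0,10,0,40],[0,0,30,0,40],[0,0,65,0,40],[0,0,100,0,40],[0,0,140,0,40],[0,0,160,0,40],[0,0,160,0,40]]]'
python3 -m crank '[[[-30,0,0,0,40],[-60,0,10,0,40],[-95,0,20,0,40],[-120,0,20,0,40],[-120,0,20,0,40],[-120,0,20,0,40]]]'
python3 - <<'E'
from h import *
f=grab("top"); save(f,"pics/t3.png",s=1.4); W=cloud(f); Z=W[...,2]
hsv=cv2.cvtColor(f["color"],cv2.COLOR_RGB2HSV)
print([(r["conf"],r["centre"]) for r in viewer.search_frame("top","lid_c")])
f=grab("wrist"); save(f,"pics/w4.png",s=1.2); W=cloud(f); Z=W[...,2]
b=(abs(W[...,0]-.61)<.13)&(abs(W[...,1]-.34)<.07)
L=b&(Z>.0085)&(Z<.02)
P=W[L]; print("lid",np.median(P,0),cv2.minAreaRect(P[:,:2].astype(np.float32)*1000))
A=np.c_[P[:,:2],np.ones(len(P))]; print("slope",np.linalg.lstsq(A,P[:,2],rcond=None)[0])
E
```

```text
clock: 10.95
position: [0.5694, 0.3434, 0.0165]
tool_rot: [[-0.995, 0.0, -0.105], [0.105, 0.0, -0.995], [-0.0, -1.0, -0.0]]
contact_force: [-2.4, -0.9, 5.4]
width: 0.0119
clock: 11.45
position: [0.5694, 0.3433, 0.0153]
tool_rot: [[-0.994, -0.0, -0.105], [0.105, -0.0, -0.994], [0.0, -1.0, 0.0]]
contact_force: [0.5, -0.4, -0.4]
width: 0.0373
clock: 12.03
position: [0.5723, 0.3453, 0.1838]
tool_rot: [[-0.995, 0.011, -0.104], [0.104, 0.008, -0.995], [-0.01, -1.0, -0.009]]
contact_force: [0.6, 0.3, 1.0]
width: 0.04
clock: 12.53
position: [0.4484, 0.3434, 0.1966]
tool_rot: [[-0.995, 0.001, -0.103], [0.103, 0.001, -0.995], [-0.001, -1.0, -0.001]]
contact_force: [-0.2, 0.8, 1.0]
width: 0.0401
[(0.97, [0.6151, 0.3378, 0.012]), (0.85, [0.386, -0.1262, 0.0018]), (0.6, [0.3114, -0.382, 0.0047])]
lid [0.58796567 0.34168226 0.0109944 ] ((565.8443603515625, 337.7464294433594), (128.90733337402344, 137.0677947998047), 84.26221466064453)
slope [-0.00192025  0.00048751  0.0119451 ]
```

View pics/t3.png

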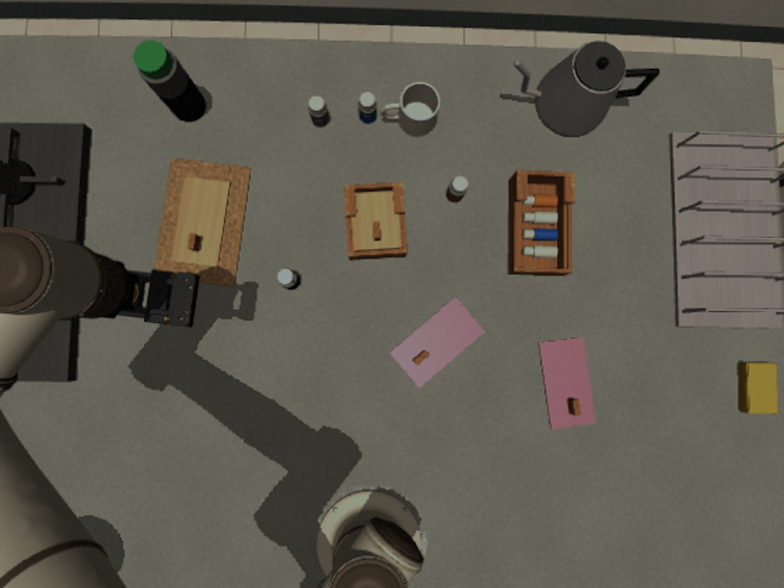

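The picture shows the lid flat and fin up at (202,222), centred on the mat and parallel to it. The box at (543,222) is open, the short box is still shut, and nothing else has moved.

```bash
python3 -c "
from station import ctrl
print(ctrl.finish_job())"
```

```text
the job is handed in; nothing more can be done
None
```

I opened the longer box and laid its lid flat on the cork mat, fin up, then handed the job in at about 12.6 s of the 43 s. I took the lid by its fin, raised it level about 10 mm over the lip, and slid it out 75 mm. I then set it down under light contact (about 5 N) before letting go.

- **Final position:** the network puts the lid centre at (0.615, 0.338), against my mat centre of (0.614, 0.339). The lid was parallel to the mat at about -6° when I lowered it, and it is level to within about 0.1°, so it lies well inside the edges.
- **Rest of the scene:** the short box is still shut, and the pink lids, vials and bottles look unmoved. The gripper was open and clear of everything at hand-in.
- **Check that failed:** my last outline fit of the lid from the wrist picture picked up mat pixels and gave a wrong size (129 x 137 mm). I disregarded it and relied on the network and the top picture, which agree.

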